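# Prop a radio's hinged front panel open on its stay

### The arm

A 6-joint arm with a two-finger parallel gripper is mounted at the origin on the work surface. World frame = base frame: x ahead of the robot, y to its left, z up, the work surface at z = 0. Lengths are in mm, angles in rad, forces in N, time in s.
With the tool pointing down it reaches from about 225 to 725 mm from the base axis. Payload 3.1 kg.
Tool frame: the origin (TCP) lies at the very end of the fingers, on their centre line; the grasp point (between the pads) lies 19 mm behind it; z points along the fingers, x is the direction in which the jaws open and shut, and the axes are right-handed (so a half turn about z gives the same grasp; the last joint's range is limited). The gripper opens to 85 mm and grips with 20 to 120 N. Pads are 22 mm wide; open, the fingers measure 114 mm over their backs; the gripper's body (76 mm by 85 mm) begins 54 mm behind the grasp point. The pads swing forward as they close: fully open they stand 13 mm farther back than shut.
Start: joints at [0.983, 0.048, 0.099, 1.622, 0, 1.443], TCP at [232.984, 470.463, 231.312] pointing down, gripper open.
Joint ranges: [-2.91, 2.91], [-0.99, 1.94], [-1.21, 1.42], [-2.12, 2.29], [-1.49, 1.47], [-3.14, 3.14]. Speed limits (rad/s): [2.79, 2.79, 3.14, 3.14, 3.14, 3.14].

### API

Orientations are given as a rotation vector (axis times angle).
In Python, from cell import robot gives the robot as it stands. The module is installed in compiled form; this text tells all that it offers.
- The arm moves only by the shell command python3 -m creep 'ROWS' [OPENING] [FORCE]. ROWS is JSON, a list that holds one entry, the list of rows, each a list of 4 numbers: the shift along the tool's x, y, z in mm, then the turn about the tool's z in degrees. A call has 1 to 12 rows; each row shifts and turns the commanded pose from where the row before left it, along the tool's axes as they then stand; what a row does not reach is not made up. A row lasts 1/12 s, in which the tool goes at most 41.7 mm and 7.16 degrees, less where a joint would pass 70% of its speed; a pose out of reach is approached as far as the arm can. A call is refused whole if a number of a shift passes 41.7 or a number of a turn 7.16, either way. A call with a gripper value outside its range is refused whole. OPENING is the closure in counts, from 0 (fully open) to 255 (shut), set as the call begins (- or left out, the last holds). The fingers move at their own pace and stop on an object; FORCE is the grip in N (left out, the last holds). Time passes only in rows, so rows that do not move let the fingers close. It gives the time, the measured TCP pose, the force and the opening at its end, in the units of the state.
- robot.state(): the state, without advancing time (a new reading comes with each control period).
- robot.read_camera(name): name is "scene" or "top"; returns (picture, depth): 384x512x3 uint8, blue, green, red; 384x512 float32, mm along the optical axis (not along the pixel's ray), 0 where there is no reading.
- robot.calibration(name): a dict with "camera_matrix" (3x3 intrinsics, pixels), "k1" (the pictures are not rectified: a ray, as slopes to the right and down, at radius r is drawn at 1 + k1 r^2 times it, then the intrinsics apply), "rvec" (rotation vector, rad) and "tvec" (3), from world to camera coordinates, as OpenCV has them. Camera axes: x right, y down, z forward; pixel columns grow to the right and rows downward; lengths in mm; the calibration is good to about 2 mm. A picture is of the moment at which its call begins. calibration takes no time and is no camera call.
- robot.sign_off(): hands the job in, once; it reports no verdict.
The state is a dict: "clock": time; "qpos": joint angles; "joint_vel": joint speeds; "effort": joint torques, N m; "eef_pos": TCP position; "orientation": TCP orientation; "wrist_force": force on the tool from outside, world axes, zero at the start; "moment": the same for the moment, N m; "width": finger opening in mm.
Only numpy, scipy, OpenCV 4.12 (cv2) and the standard library are available. Lean on these libraries where they do the work, as an engineer would, in place of code of your own. Each camera call takes 0.05 s, during which the arm holds its last target.

### The job

Prop the radio's hinged front panel open for display: lift the loose stay by its knob, swing the panel out with it and drop the second hole from the knob end over the pin on the case's front rail, so that the stay lies flat on the rail, fully home. The pin is clamped somewhere along its slotted foot, so feel for it with a light hand and never force the stay down on it. Then let go, and leave the things standing around the radio where they are.

Things in the scene. Friction and masses are not known exactly. Their poses are not given: they have to be found in the camera images.
- case: The radio's olive steel case, cover off: an open tray 200 mm deep (x), 310 mm wide (y), fixed to the bench. Origin: centre of its underside; x points to its back; the panel hangs on the front (-x). A front rail, 46 mm wide, runs along y at x = -100 to -54 mm, upper face at z = 170 mm. Walls and inner parts stay below 166 mm. The panel's upright hinge line: x = -106, y = +150 mm.
- pin: Slotted dark foot plate (42 by 22 by 1 mm) on the front rail with an upright steel pin, 9 mm thick, 12 mm high above the rail, top flat, edge broken 0.4 mm. Origin: slot's middle, on the rail, at x = -77, y = -50 mm of the case, whose axes it has. The pin is clamped on the slot's middle line (y = 0), anywhere from x = -12 to +12 mm: not in the reading. It trims the opening between two holes.
- panel (a joint): Opening angle of the grey front panel (298 mm wide, 166 mm high, 1.3 kg), rad: 0 is shut, it grows as the free right-hand edge (-y side) swings out of the case's front (-x). A stiff hinge (0.4 N m of friction) lets it stay where it is left. Stop at 1.2.
- swivel (a joint): Turn of the stay about the upright axis of its clevis on the panel's upper edge, rad: 0 is square to the panel, pointing to the back of the case; it grows anticlockwise seen from above. Seen from above the stay's heading is the case's yaw - panel + swivel. Turns freely from -1.6 to 1.6.
- stay (a joint): Lift of the stay, rad: 0 is lying flat on the rail, it grows as the knob end rises about the clevis. It falls back by its own weight (0.2 kg).
- pivot (a point): The stay's pivot at its clevis, at the height of the bar's underside, 200 mm from the panel's hinge line. Its x axis points along the bar to the knob, z is square to the bar's flat (up).
- hole (a point): Centre, on the bar's underside, of the hole to be used: the second from the knob end. The stay is a flat steel bar 22 mm wide, 4 mm thick, with six equal 10.5 mm holes in a row, 29 mm apart, at 26, 55, 84, 113, 142 and 171 mm from the pivot; this is the one at 142 mm.
- knob (a point): Grip point, on the axis and about half-way up, of the black round knob that stands on the stay's narrow tail, 207 mm from the pivot: 18 mm thick, 32 mm tall. This point is 25 mm above the bar's underside; the knob reaches from 7 to 39 mm above it. Its x axis points along the bar away from the pivot.
- handset: Black telephone handset, 205 mm long, lying on the bench left of the case; leave alone. Origin: centre of its underside.
- key: Brass morse key on a dark wooden base, 75 by 110 mm, right of the case; leave alone. Origin: centre of its underside.
- tin: Small olive spares tin, 114 by 79 by 68 mm, right of the case; leave alone. Origin: centre of its underside.

How it is judged (in metres and radians):
On the way:
1. the stay is lifted off the rail (value of joint stay above 0.055 rad), for 0.2 s.
At the end, for the whole second after the job is handed in: the stay lies flat on the rail (lift within 0.02 rad of flat) with its second hole from the knob end over the pin (the hole's centre within 15 mm of the slot's middle along the slot and 4.5 mm across it, which lying flat only the pin standing in that hole allows), and the panel is at rest (x of hole in the frame of pin between -0.015 and 0.015 m and y of hole in the frame of pin between -0.0045 and 0.0045 m and value of joint stay between -0.03 and 0.02 rad and velocity of joint panel between -0.03 and 0.03 rad/s); the robot touches nothing.
It fails at once if the stay presses or strikes the pin with more than 20 N (contact force between stay and pin above 20 N).
It fails at once if the handset, the key or the tin is shifted by more than 30 mm (distance of any of handset, key, tin from where it was at the start of the episode above 0.03 m).
It also fails if it takes over 72 s, if anything falls off the work surface, if the arm or the gripper's body presses on something with over 40 N, if the wrist force passes 120 N, or if a joint passes its speed limit or range.

## Working session

There is one attempt and no reset: what is moved stays moved. The work goes in short steps, Python scripts to look and compute and a shell command to move; the robot and the scene stay as the last step left them, time stands still between calls to the robot, and variables do not carry over. Pictures are saved under pics/ and viewed, and the job is handed in when it is done.

```bash
mkdir -p pics
cat > h.py <<'E'
import numpy as np, cv2
from cell import robot
def cal(n):
    c=robot.calibration(n); K=np.array(c["camera_matrix"],float); R=cv2.Rodrigues(np.array(c["rvec"],float))[0]; t=np.array(c["tvec"],float).ravel()
    return K,np.array([c["k1"],0,0,0],float),R,t
def cloud(n,d):
    K,D,R,t=cal(n); v,u=np.mgrid[0:384,0:512]
    p=cv2.undistortPoints(np.stack([u.ravel(),v.ravel()],1).astype(float)[:,None],K,D)[:,0]
    P=np.c_[p,np.ones(len(p))]*d.ravel()[:,None]
    return ((P-t)@R).reshape(384,512,3)
def proj(n,X):
    K,D,R,t=cal(n); return cv2.projectPoints(np.atleast_2d(X).astype(float),cv2.Rodrigues(R)[0],t,K,D)[0][:,0]
E
python3 - <<'E'
from h import *
print(robot.state())
for n in("scene","top"):
    p,d=robot.read_camera(n); cv2.imwrite(f"pics/{n}0.png",p); np.savez(f"{n}0.npz",p=p,d=d)
    K,D,R,t=cal(n); print(n,K,D,-R.T@t,R)
E
```

```text
{'clock': 0.0, 'qpos': array([ 9.83175940e-01,  4.87185317e-02,  9.75746700e-02,  1.62197274e+00,
       -1.17189905e-05,  1.44299201e+00]), 'joint_vel': array([ 9.57387218e-04, -9.75260933e-04, -9.17276597e-05, -7.59295023e-04,
        1.01329649e-03,  5.14758243e-04]), 'effort': array([ 7.59060622e-04, -3.38784814e+01,  3.20014036e+01,  2.03533337e-02,
       -2.10630637e-04, -2.26286765e-06]), 'eef_pos': array([232.66340195, 469.95250374, 230.12228205]), 'orientation': array([ 2.66840106,  1.65623562, -0.00330773]), 'wrist_force': array([ 0.51434484, -0.46236486, -0.36030173]), 'moment': array([-0.01367636, -0.01010475, -0.02090436]), 'width': 85.25137884814022}
scene [[451.2119859    0.         250.37971092]
 [  0.         451.2119859  185.18334599]
 [  0.           0.           1.        ]] [-0.15085076  0.          0.          0.        ] [1519.38782141  -48.07668553  900.6656509 ] [[ 0.08123581  0.99669251 -0.00218509]
 [ 0.61224163 -0.05163071 -0.78898318]
 [-0.78648644  0.06275589 -0.61441091]]
top [[459.33761218   0.         248.32967097]
 [  0.         459.33761218 196.58960004]
 [  0.           0.           1.        ]] [0.06482686 0.         0.         0.        ] [ 363.6938203    18.31947299 1318.62620937] [[-0.01712261 -0.99973984  0.01506887]
 [-0.98615103  0.01439949 -0.16522348]
 [ 0.16496351 -0.01768924 -0.98614103]]
```

View pics/scene0.png

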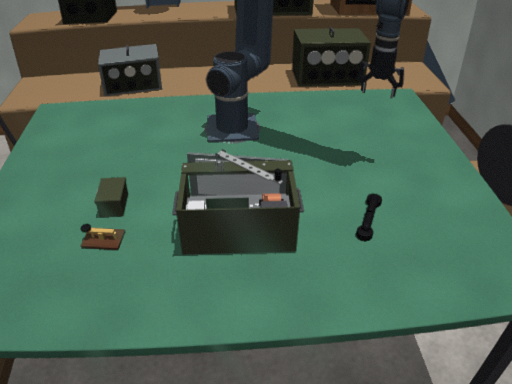

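View pics/top0.png

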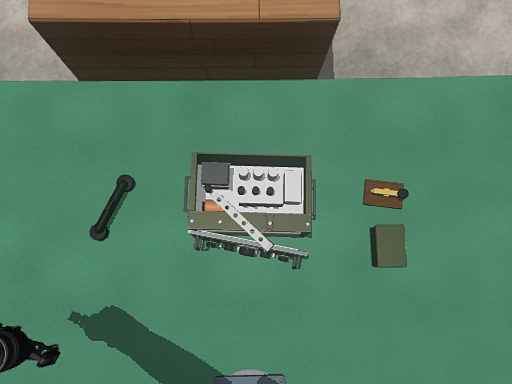

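Run:
```python
from h import *
z=np.load("top0.npz");p,d=z["p"],z["d"]
cv2.imwrite("pics/topz.png",cv2.resize(p[145:275,175:325],None,fx=5,fy=5,interpolation=cv2.INTER_CUBIC)[:600])
C=cloud("top",d)
for (u,v) in [(125,183),(98,232),(200,215),(230,218),(250,218),(300,228),(213,193),(222,203),(240,222),(255,235),(268,246),(270,223),(305,222)]:
    print(u,v,C[v,u].round(1))
z=np.load("scene0.npz");q=z["p"]
cv2.imwrite("pics/scz.png",cv2.resize(q[140:260,165:315],None,fx=5,fy=5,interpolation=cv2.INTER_CUBIC))
```

```text
125 183 [622.4 342.7  35.2]
98 232 [485.4 412.9  33.8]
200 215 [510.9 120.1 168.3]
230 218 [502.   44.7 169.2]
250 218 [500.9  -5.5 172.5]
300 228 [ 473.9 -130.3  171.8]
213 193 [565.8  86.9 173. ]
222 203 [540.5  64.6 169.4]
240 222 [490.6  19.7 177.3]
255 235 [458.  -17.2 172.6]
268 246 [430.  -48.8 176.1]
270 223 [486.3 -54.7 183.9]
305 222 [ 489.  -143.7  169.9]
```

View pics/topz.png

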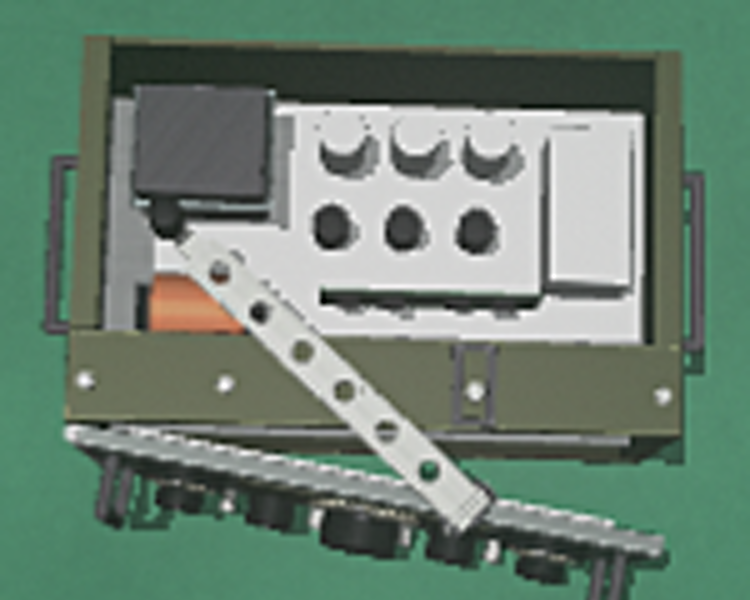

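View pics/scz.png

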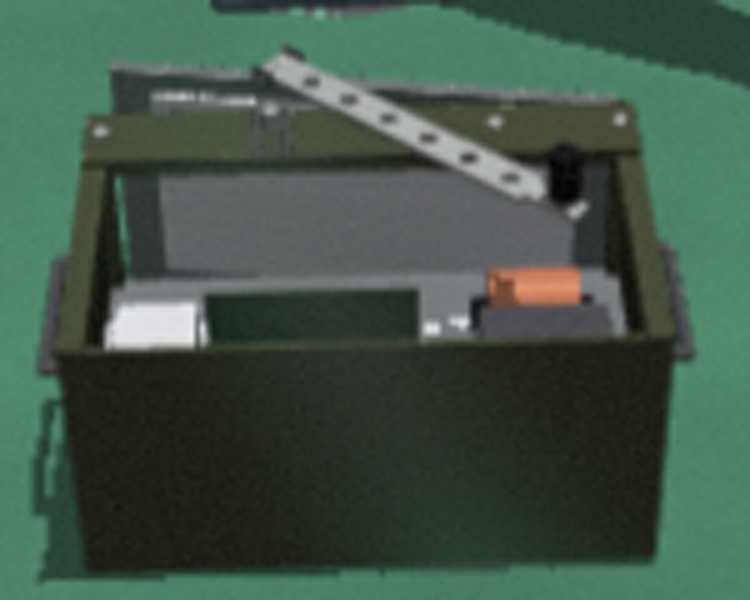

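```bash
cat >> h.py <<'E'
def rect(n,p,z,x0,x1,y0,y1,s):
    # top-down view at plane z: rows: x descending, cols: y descending ; s px/mm
    xs=np.arange(x1,x0,-1/s); ys=np.arange(y1,y0,-1/s)
    X=np.stack(np.meshgrid(xs,ys,indexing='ij')+[np.full((len(xs),len(ys)),z)] if False else [*np.meshgrid(xs,ys,indexing='ij'),np.full((len(xs),len(ys)),float(z))],-1)
    m=proj(n,X.reshape(-1,3)).reshape(len(xs),len(ys),2).astype(np.float32)
    return cv2.remap(p,m[...,0],m[...,1],cv2.INTER_CUBIC)
def grid(im,x1,y1,s,step=50):
    im=im.copy()
    for k in range(-1000,1000,step):
        r=int((x1-k)*s)
        if 0<=r<im.shape[0]: cv2.line(im,(0,r),(6,r),(0,0,255),1); cv2.putText(im,str(k),(8,r+4),0,.35,(0,0,255),1)
        c=int((y1-k)*s)
        if 0<=c<im.shape[1]: cv2.line(im,(c,0),(c,6),(0,0,255),1); cv2.putText(im,str(k),(c-8,16),0,.35,(0,0,255),1)
    return im
E
python3 - <<'E'
from h import *
for n in("top","scene"):
    p=np.load(n+"0.npz")["p"]
    im=rect(n,p,170,380,680,-190,190,2); print(im.shape)
    cv2.imwrite(f"pics/r_{n}.png",grid(im,680,190,2))
E
```

```text
(600, 760, 3)
(600, 760, 3)
```

View pics/r_top.png

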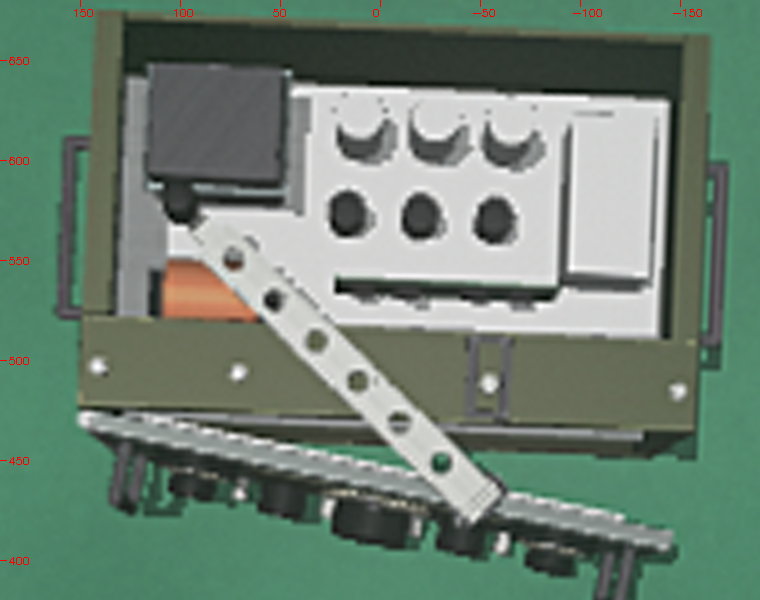

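View pics/r_scene.png

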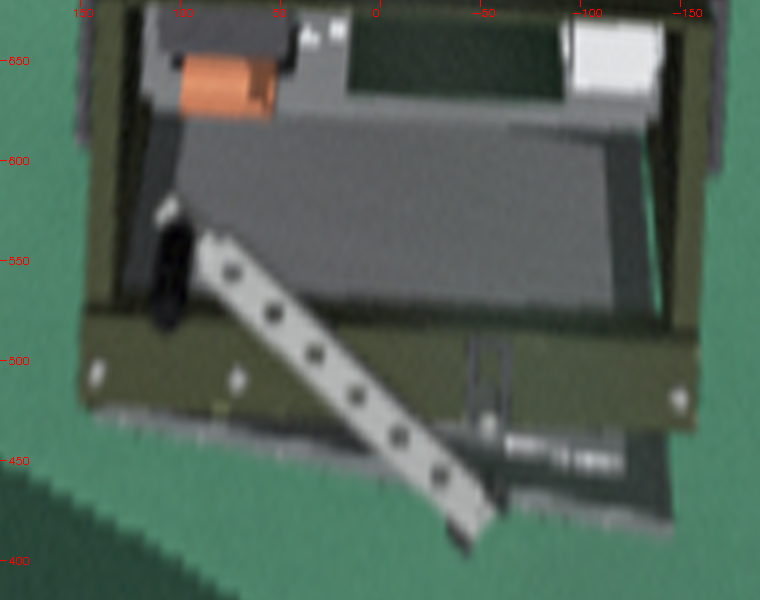

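Run:
```python
from h import *
o=[]
for n in("top","scene"):
    p=np.load(n+"0.npz")["p"]
    a=cv2.resize(rect(n,p,182,460,530,-100,-10,4),None,fx=1,fy=1); o.append(grid(a,530,-10,4,10))
    b=rect(n,p,209,545,615,55,145,4); o.append(grid(b,615,145,4,10))
cv2.imwrite("pics/z1.png",np.vstack([np.hstack(o[:2]),np.hstack(o[2:])]))
```

```text
(no output)
```

View pics/z1.png

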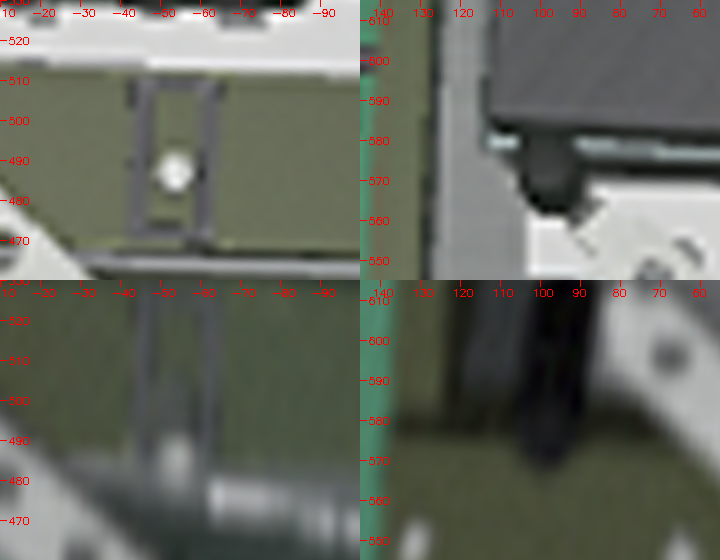

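```bash
python3 -m creep '[[[0,0,-1,-7.13],[0,0,-1,-7.13],[0,0,-1,-7.13],[0,0,-1,-7.13],[0,0,-1,-7.13],[0,0,0,-7.13],[0,0,0,-7.13],[0,0,0,-7.13],[0,0,0,-7.13],[0,0,0,-7.13]]]' 0 20; python3 -m creep '[[[-20,0,0,0],[-38,-2,0,0],[-39,-2,0,0],[-39,-2,0,0],[-39,-2,0,0],[-39,-2,0,0],[-39,-2,0,0],[-39,-2,0,0],[-39,-2,0,0],[-39,-2,0,0],[-39,-2,0,0],[-39,0,0,0]]]'
python3 -m creep '[[[-38,0,0,0],[-20,0,0,0],[0,0,0,0],[0,0,0,0],[0,0,0,0]]]'; python3 -c "
from h import *
s=robot.state();print(s)
print(cv2.Rodrigues(s['orientation'])[0])
p,d=robot.read_camera('top');cv2.imwrite('pics/t1.png',p[140:300,150:350].repeat(3,0).repeat(3,1))"
```

```text
clock: 0.93
eef_pos: [232.8, 470.2, 235.6]
orientation: [-1.194, -2.905, 0.002]
wrist_force: [-0.9, -0.8, -0.1]
width: 85.7
clock: 1.93
eef_pos: [535.9, 137.4, 235.8]
orientation: [-1.204, -2.901, 0.001]
wrist_force: [1.3, 0.9, 0.3]
width: 85.4
clock: 2.35
eef_pos: [575.7, 98.6, 235.8]
orientation: [-1.203, -2.9, 0.0]
wrist_force: [-0.0, 0.6, -0.4]
width: 85.3
{'clock': 2.35, 'qpos': array([ 5.45849805e-02,  2.08049335e-01,  2.83963688e-01,  1.64834286e+00,
        5.10669201e-04, -7.30151475e-01]), 'joint_vel': array([ 0.0200788 , -0.019136  , -0.00439473, -0.00153269, -0.00167977,
       -0.00092257]), 'effort': array([-7.53379092e-01, -3.92435038e+01,  3.19052839e+01, -5.90690877e-02,
       -4.05854685e-02, -1.84682249e-04]), 'eef_pos': array([575.71462643,  98.61766273, 235.77861201]), 'orientation': array([-1.20254810e+00, -2.90049159e+00,  3.86327484e-04]), 'wrist_force': array([-0.04424471,  0.6164424 , -0.39488677]), 'moment': array([ 0.00522239, -0.01447739, -0.00459068]), 'width': 85.31791748215248}
[[-7.06637216e-01  7.07574093e-01 -1.65761034e-03]
 [ 7.07574510e-01  7.06638618e-01  4.20860301e-04]
 [ 1.46912132e-03 -8.75487270e-04 -9.99998538e-01]]
```

View pics/t1.png

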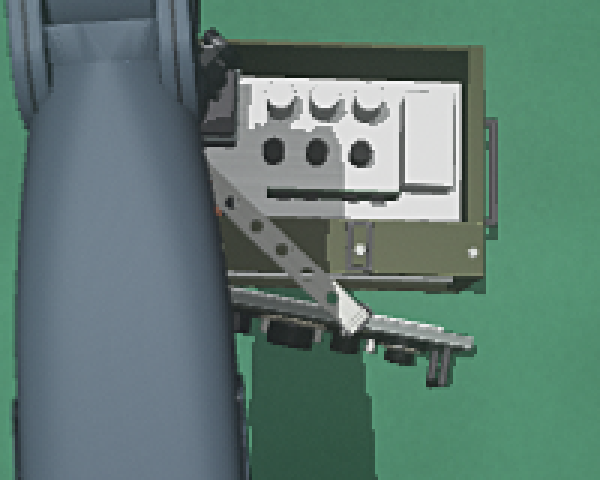

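```bash
python3 -m creep '[[[-1.7,0,8,0],[0,0,12,0],[0,0,12,0],[0,0,10,0],[0,0,8,0],[0,0,4,0],[0,0,0,0],[0,0,0,0]]]'; python3 -m creep '[[[0,0,0,0],[0,0,0,0],[0,0,0,0],[0,0,0,0],[0,0,0,0],[0,0,0,0],[0,0,0,0],[0,0,0,0],[0,0,0,0],[0,0,0,0],[0,0,0,0],[0,0,0,0]]]' 255 25;  python3 -c "
from h import *
p,d=robot.read_camera('scene');cv2.imwrite('pics/s2.png',p[110:270,150:350].repeat(3,0).repeat(3,1))"
```

```text
clock: 3.07
eef_pos: [577.4, 97.2, 182.3]
orientation: [-1.203, -2.902, 0.0]
wrist_force: [-0.1, 0.5, -0.1]
width: 85.5
clock: 4.07
eef_pos: [577.6, 97.3, 182.7]
orientation: [1.203, 2.902, 0.001]
wrist_force: [-0.7, 0.9, 2.6]
width: 16.9
```

View pics/s2.png

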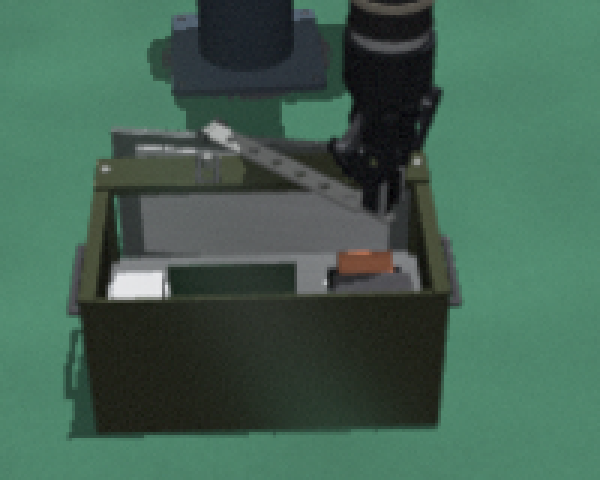

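```bash
cat > k.py <<'E'
from h import *
from scipy.optimize import brentq
psi=-0.037; H=np.array([470.6,146.5]); P=np.array([486.5,-54.3]); g=31.5
def pivot(th): 
    a=psi-np.pi/2-th; return H+200*np.array([np.cos(a),np.sin(a)])
def grip(th,h,L,g=g):
    r=207*np.cos(L)-g*np.sin(L); p=pivot(th)
    return np.array([p[0]+r*np.cos(h),p[1]+r*np.sin(h),170+207*np.sin(L)+g*np.cos(L)-19])
def goal(P=P):
    th=brentq(lambda t:np.linalg.norm(P-pivot(t))-142,.2,1.1); v=P-pivot(th); return th,np.arctan2(v[1],v[0])
def rows(W,a0):  # W: list of (pos, jaw angle); first is start
    out=[];a=a0
    for (p,_),(q,b) in zip(W[:-1],W[1:]):
        dx,dy,dz=np.array(q)-np.array(p)
        turn=-np.degrees(b-a)
        out.append([round(dx*np.cos(a)+dy*np.sin(a),1),round(dx*np.sin(a)-dy*np.cos(a),1),round(-dz,1),round(turn,2)]); a=b
    return out
E
python3 - <<'E'
from k import *
import json
print(pivot(.165),grip(.165,np.pi/4,0),goal())
th0,h0=.165,np.pi/4; th1,h1=goal()
N=30;W=[];A=12
for i in range(A+1):
    L=.25*i/A; W.append((grip(th0,h0,L),h0+np.pi/2))
S=lambda x:(lambda x:x*x*(3-2*x))(np.clip(x,0,1))
for i in range(1,N+1):
    s=i/N; th=th0+(th1-th0)*S(s/.8); h=h0+(h1-h0)*S((s-.1)/.9)
    W.append((grip(th,h,.25),h+np.pi/2))
R=rows(W,h0+np.pi/2)
for i in range(0,len(R),6): print(json.dumps(R[i:i+6]).replace(" ",""), W[min(i+6,len(R))][0].round(1))
E
```

```text
[430.47418694 -49.43345586] [576.84529064  96.93764784 182.5       ] (0.6070743083551804, np.float64(-0.291937748516274))
[[-0.0,-0.7,-4.3,-0.0],[-0.0,-0.8,-4.3,-0.0],[0.0,-0.9,-4.3,-0.0],[-0.0,-1.0,-4.3,-0.0],[0.0,-1.1,-4.2,-0.0],[-0.0,-1.1,-4.2,-0.0]] [572.9  93.  208.1]
[[0.0,-1.2,-4.2,-0.0],[-0.0,-1.3,-4.2,-0.0],[0.0,-1.4,-4.1,-0.0],[-0.0,-1.5,-4.1,-0.0],[-0.0,-1.6,-4.1,-0.0],[0.0,-1.7,-4.0,-0.0]] [566.8  86.9 232.7]
[[0.4,-0.2,-0.0,-0.0],[1.1,-0.7,-0.0,-0.0],[1.7,-1.1,-0.0,-0.0],[1.5,-1.5,-0.0,0.25],[0.5,-1.8,-0.0,0.72],[-0.5,-2.0,-0.0,1.15]] [558.3  85.  232.7]
[[-1.5,-2.3,-0.0,1.55],[-2.3,-2.6,-0.0,1.9],[-3.2,-2.8,-0.0,2.22],[-4.0,-3.0,-0.0,2.51],[-4.7,-3.2,-0.0,2.75],[-5.4,-3.4,-0.0,2.96]] [557.1  57.6 232.7]
[[-6.1,-3.5,-0.0,3.13],[-6.6,-3.6,-0.0,3.26],[-7.2,-3.7,-0.0,3.35],[-7.7,-3.7,-0.0,3.41],[-8.1,-3.6,-0.0,3.43],[-8.4,-3.4,-0.0,3.41]] [552.2   8.9 232.7]
[[-8.6,-3.2,-0.0,3.35],[-8.8,-2.9,-0.0,3.26],[-8.8,-2.5,-0.0,3.13],[-8.8,-1.9,-0.0,2.96],[-8.5,-1.3,-0.0,2.75],[-8.2,-0.6,-0.0,2.51]] [540.9 -43.4 232.7]
[[-7.5,-0.1,-0.0,2.22],[-6.4,-0.1,-0.0,1.9],[-5.2,-0.1,-0.0,1.55],[-3.9,-0.0,-0.0,1.15],[-2.4,-0.0,-0.0,0.72],[-0.8,-0.0,-0.0,0.25]] [535.1 -68.9 232.7]
```

```bash
python3 -m creep '[[[0,-0.7,-4.3,0],[0,-0.8,-4.3,0],[0,-0.9,-4.3,0],[0,-1,-4.3,0],[0,-1.1,-4.2,0],[0,-1.1,-4.2,0],[0,-1.2,-4.2,0],[0,-1.3,-4.2,0],[0,-1.4,-4.1,0],[0,-1.5,-4.1,0],[0,-1.6,-4.1,0],[0,-1.7,-4,0]]]'
python3 -c "
from h import *
p,d=robot.read_camera('scene');cv2.imwrite('pics/s3.png',p[110:270,150:350].repeat(3,0).repeat(3,1))"
```

```text
clock: 5.12
eef_pos: [567.1, 86.6, 232.9]
orientation: [-1.203, -2.902, 0.001]
wrist_force: [1.1, 0.5, -2.0]
width: 17.3
```

View pics/s3.png

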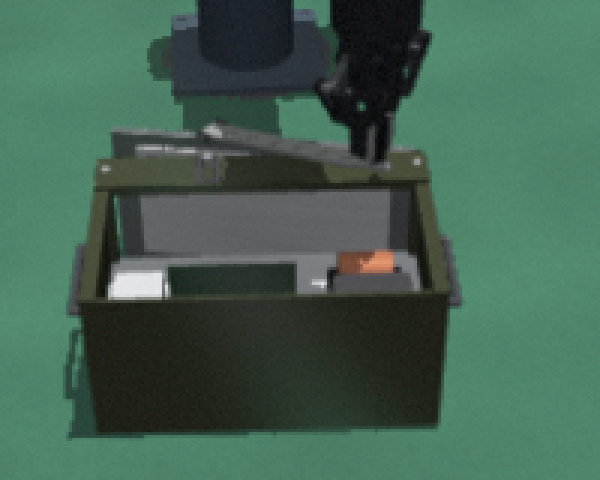

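The stay is lifted with the knob held in the fingers (around px 375,140). Swinging now.

```bash
python3 -m creep '[[[0.4,-0.2,0,0],[1.1,-0.7,0,0],[1.7,-1.1,0,0],[1.5,-1.5,0,0.25],[0.5,-1.8,0,0.72],[-0.5,-2,0,1.15],[-1.5,-2.3,0,1.55],[-2.3,-2.6,0,1.9],[-3.2,-2.8,0,2.22],[-4,-3,0,2.51],[-4.7,-3.2,0,2.75],[-5.4,-3.4,0,2.96]]]'
python3 -m creep '[[[-6.1,-3.5,0,3.13],[-6.6,-3.6,0,3.26],[-7.2,-3.7,0,3.35],[-7.7,-3.7,0,3.41],[-8.1,-3.6,0,3.43],[-8.4,-3.4,0,3.41]]]'
python3 -c "
from h import *
p,d=robot.read_camera('scene');cv2.imwrite('pics/s4.png',p[110:270,150:350].repeat(3,0).repeat(3,1))"
```

```text
clock: 6.17
eef_pos: [557.8, 57.3, 232.7]
orientation: [1.601, 2.703, 0.0]
wrist_force: [3.2, 0.6, -1.0]
width: 16.7
clock: 6.67
eef_pos: [552.7, 7.9, 232.5]
orientation: [2.047, 2.383, -0.001]
wrist_force: [2.9, -0.2, -0.9]
width: 17.2
```

View pics/s4.png

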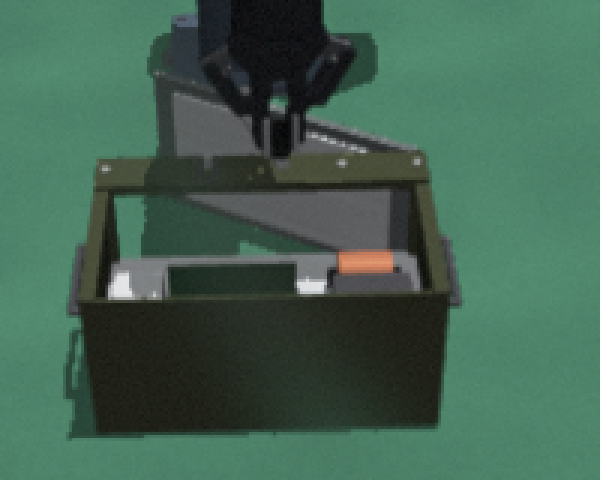

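The panel is swinging out with the stay; continuing.

```bash
python3 -m creep '[[[-8.6,-3.2,0,3.35],[-8.8,-2.9,0,3.26],[-8.8,-2.5,0,3.13],[-8.8,-1.9,0,2.96],[-8.5,-1.3,0,2.75],[-8.2,-0.6,0,2.51],[-7.5,-0.1,0,2.22],[-6.4,-0.1,0,1.9],[-5.2,-0.1,0,1.55],[-3.9,0,0,1.15],[-2.4,0,0,0.72],[-0.8,0,0,0.25]]]'
python3 - <<'E'
from k import *
for n in("top","scene"):
    p,d=robot.read_camera(n); cv2.imwrite(f"pics/{n}5.png",p[110:290,150:350].repeat(3,0).repeat(3,1)); np.savez(n+"5.npz",p=p,d=d)
s=robot.state();print(s['eef_pos'],s['wrist_force']); R=cv2.Rodrigues(s['orientation'])[0]; print(np.arctan2(R[1,0],R[0,0])-np.pi/2, goal())
E
```

```text
clock: 7.72
eef_pos: [535.2, -69.1, 232.4]
orientation: [-2.522, -1.872, 0.001]
wrist_force: [0.2, -0.9, -1.2]
width: 17.2
[535.32019329 -68.8132787  232.42670309] [ 0.34682559 -1.06172014 -1.51859673]
-0.29315187663425535 (0.6070743083551804, np.float64(-0.291937748516274))
```

View pics/top5.png

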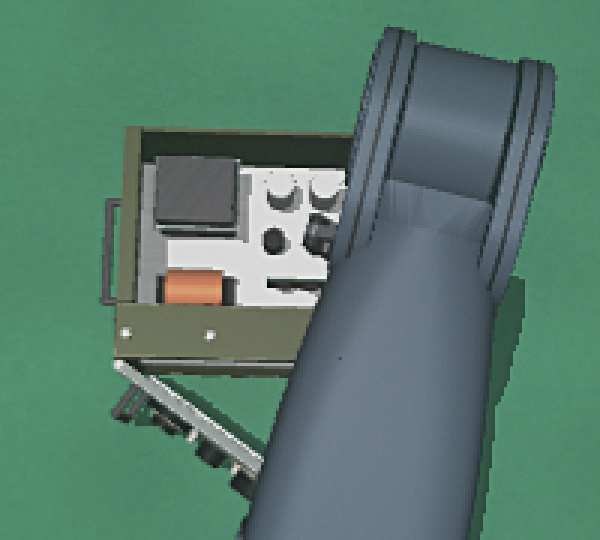

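View pics/scene5.png

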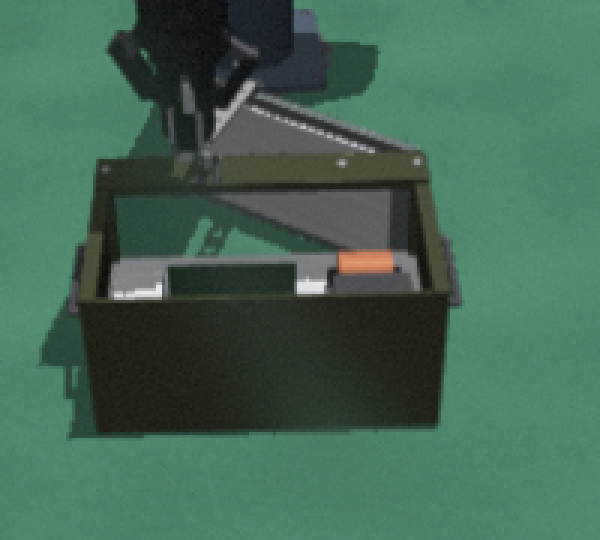

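Run:
```python
from k import *
import json
th,h=goal(); Ls=[.25-.0125*i for i in range(13)]
W=[(grip(th,h,L),h+np.pi/2) for L in Ls]; print(json.dumps(rows(W,h+np.pi/2)),W[-1][0])
for L in(.10,.0875,.0846,.08,.06,.04,.02,0): print(L,grip(th,h,L))
```

```text
[[0.0, 1.0, 2.4, -0.0], [0.0, 1.0, 2.4, -0.0], [0.0, 0.9, 2.4, -0.0], [-0.0, 0.9, 2.5, -0.0], [0.0, 0.9, 2.5, -0.0], [0.0, 0.9, 2.5, -0.0], [-0.0, 0.8, 2.5, -0.0], [0.0, 0.8, 2.5, -0.0], [-0.0, 0.8, 2.5, -0.0], [0.0, 0.7, 2.5, -0.0], [0.0, 0.7, 2.5, -0.0], [0.0, 0.7, 2.5, -0.0]] [544.74764518 -71.8048337  203.00814845]
0.1 [544.74764518 -71.8048337  203.00814845]
0.0875 [545.35504894 -71.9873733  200.46888752]
0.0846 [545.49161912 -72.02841596 199.87865982]
0.08 [545.70488376 -72.09250717 198.9415954 ]
0.06 [546.58404632 -72.3567169  194.85586635]
0.04 [547.38478119 -72.5973572  190.75259554]
0.02 [548.1067681  -72.81433182 186.63342422]
0 [548.74971827 -73.00755398 182.5       ]
```

```bash
python3 -m creep '[[[0,1,2.4,0],[0,1,2.4,0],[0,0.9,2.4,0],[0,0.9,2.5,0],[0,0.9,2.5,0],[0,0.9,2.5,0],[0,0.8,2.5,0],[0,0.8,2.5,0],[0,0.8,2.5,0],[0,0.7,2.5,0],[0,0.7,2.5,0],[0,0,0,0]]]' - 20
python3 - <<'E'
from k import *
for n in("top","scene"):
    p,d=robot.read_camera(n); np.savez(n+"6.npz",p=p,d=d); cv2.imwrite(f"pics/{n}6.png",cv2.resize(p[130:190,190:290],None,fx=7,fy=7,interpolation=cv2.INTER_CUBIC))
s=robot.state();print(s['eef_pos'],s['wrist_force'])
E
```

```text
clock: 8.82
eef_pos: [544.6, -71.5, 204.6]
orientation: [-2.522, -1.873, 0.001]
wrist_force: [-1.2, 1.3, -0.4]
width: 17.5
[544.50078468 -71.45157329 205.18397837] [-2.41261881  1.84398405 -0.15789974]
```

View pics/scene6.png

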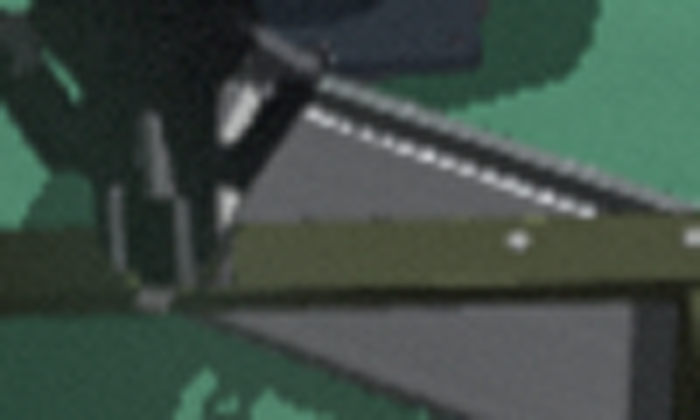

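```bash
python3 -m creep '[[[0,0.3,1,0],[0,0.3,1,0],[0,0,0,0],[0,0,0,0]]]'
python3 -m creep '[[[0,0.2,0.7,0],[0,0,0,0],[0,0,0,0]]]'
python3 -m creep '[[[0,0.1,0.5,0],[0,0,0,0],[0,0,0,0]]]'
```

```text
clock: 9.25
eef_pos: [545.2, -71.7, 203.4]
orientation: [-2.522, -1.873, 0.0]
wrist_force: [-2.0, 0.1, -0.9]
width: 16.9
clock: 9.5
eef_pos: [545.4, -71.8, 202.7]
orientation: [2.522, 1.873, -0.0]
wrist_force: [-2.1, 0.2, -0.0]
width: 17.2
clock: 9.75
eef_pos: [545.5, -71.8, 202.2]
orientation: [2.522, 1.873, -0.0]
wrist_force: [-1.8, 0.3, -0.4]
width: 17.4
```

```bash
for i in 1 ; do python3 -m creep '[[[0,0.1,0.5,0],[0,0,0,0],[0,0,0,0]]]'
python3 -m creep '[[[0,0.1,0.5,0],[0,0,0,0],[0,0,0,0]]]'
python3 -m creep '[[[0,0.1,0.5,0],[0,0,0,0],[0,0,0,0]]]'
python3 -m creep '[[[0,0.1,0.5,0],[0,0,0,0],[0,0,0,0]]]'; done | grep -v -e ori -e wid
```

```text
clock: 10.0
eef_pos: [545.8, -71.9, 201.7]
wrist_force: [-2.0, 0.5, -0.5]
clock: 10.25
eef_pos: [545.9, -71.9, 201.2]
wrist_force: [-1.5, 0.5, -0.3]
clock: 10.5
eef_pos: [546.0, -71.9, 200.8]
wrist_force: [-1.2, -0.1, 0.3]
clock: 10.75
eef_pos: [546.1, -71.9, 200.3]
wrist_force: [-0.6, -0.3, 0.2]
```

```bash
for i in 1 ; do python3 -m creep '[[[0,0.1,0.4,0],[0,0,0,0],[0,0,0,0]]]'
python3 -m creep '[[[0,0.1,0.4,0],[0,0,0,0],[0,0,0,0]]]'; done | grep -v -e ori -e wid
```

```text
clock: 11.0
eef_pos: [546.2, -72.0, 199.9]
wrist_force: [0.5, 0.7, 0.0]
clock: 11.25
eef_pos: [546.3, -72.0, 199.5]
wrist_force: [-0.2, -0.7, 0.1]
```

```bash
for i in 1 ; do python3 -m creep '[[[0,0.1,0.4,0],[0,0,0,0],[0,0,0,0]]]'
python3 -m creep '[[[0,0.1,0.4,0],[0,0,0,0],[0,0,0,0]]]'; done | grep -v -e ori -e wid
```

```text
clock: 11.5
eef_pos: [546.3, -72.0, 199.2]
wrist_force: [-0.5, 0.5, 0.2]
clock: 11.75
eef_pos: [546.4, -72.1, 198.8]
wrist_force: [-0.3, -0.7, 1.1]
```

```bash
for i in 1 ; do python3 -m creep '[[[0,0.1,0.3,0],[0,0,0,0],[0,0,0,0]]]'
python3 -m creep '[[[0,0,0.3,0],[0,0,0,0],[0,0,0,0]]]'; done | grep -v -e ori -e wid; python3 -c "
from k import *
p,d=robot.read_camera('scene');cv2.imwrite('pics/s7.png',cv2.resize(p[130:190,190:290],None,fx=7,fy=7,interpolation=cv2.INTER_CUBIC))"
```

```text
clock: 12.0
eef_pos: [546.6, -72.2, 198.2]
wrist_force: [0.5, -0.7, 0.0]
clock: 12.25
eef_pos: [546.7, -72.2, 198.1]
wrist_force: [0.8, -1.0, 0.9]
```

View pics/s7.png

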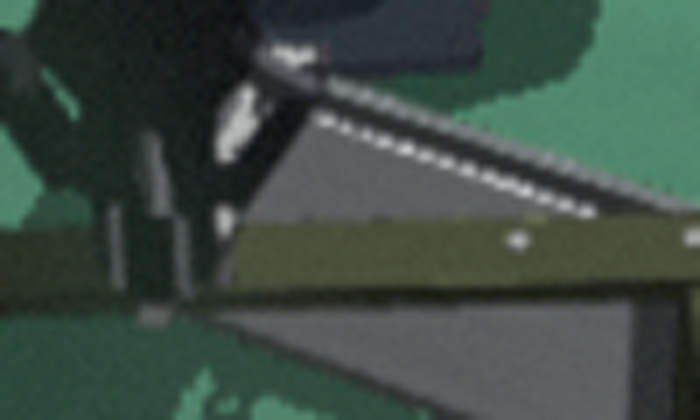

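```bash
for i in 1 ; do python3 -m creep '[[[0,0.1,0.4,0],[0,0,0,0],[0,0,0,0]]]'
python3 -m creep '[[[0,0,0.3,0],[0,0,0,0],[0,0,0,0]]]'; python3 -m creep '[[[0,0.1,0.3,0],[0,0,0,0],[0,0,0,0]]]'; done | grep -v -e ori -e wid
```

```text
clock: 12.55
eef_pos: [546.7, -72.2, 197.8]
wrist_force: [1.0, -0.3, 1.4]
clock: 12.8
eef_pos: [546.8, -72.2, 197.6]
wrist_force: [2.4, -2.2, 2.2]
clock: 13.05
eef_pos: [546.8, -72.2, 197.2]
wrist_force: [1.3, -1.0, 1.9]
```

```bash
for i in 1 ; do python3 -m creep '[[[0,0.4,0,0],[0,0,0,0],[0,0,0,0]]]'
python3 -m creep '[[[0,0.4,0,0],[0,0,0,0],[0,0,0,0]]]';python3 -m creep '[[[0,0.4,0,0],[0,0,0,0],[0,0,0,0]]]'; done | grep -v -e ori -e wid
```

```text
clock: 13.3
eef_pos: [546.9, -72.2, 197.0]
wrist_force: [1.7, -1.3, 3.2]
clock: 13.55
eef_pos: [547.0, -72.2, 196.7]
wrist_force: [-0.1, -1.7, 1.6]
clock: 13.8
eef_pos: [547.2, -72.2, 196.5]
wrist_force: [-1.3, -0.3, 1.0]
```

```bash
for i in 1 ; do python3 -m creep '[[[0,0,0.4,0],[0,0,0,0],[0,0,0,0],[0,0,0,0]]]'
python3 -m creep '[[[0,0,0.4,0],[0,0,0,0],[0,0,0,0],[0,0,0,0]]]'; done | grep -v -e ori -e wid; python3 -c "
from k import *
p,d=robot.read_camera('top');cv2.imwrite('pics/t7.png',p[110:290,150:350].repeat(3,0).repeat(3,1))"
```

```text
clock: 14.13
eef_pos: [547.4, -72.2, 196.2]
wrist_force: [-1.0, 0.5, -0.4]
clock: 14.47
eef_pos: [547.5, -72.3, 196.0]
wrist_force: [-1.2, 1.0, -0.5]
```

View pics/t7.png

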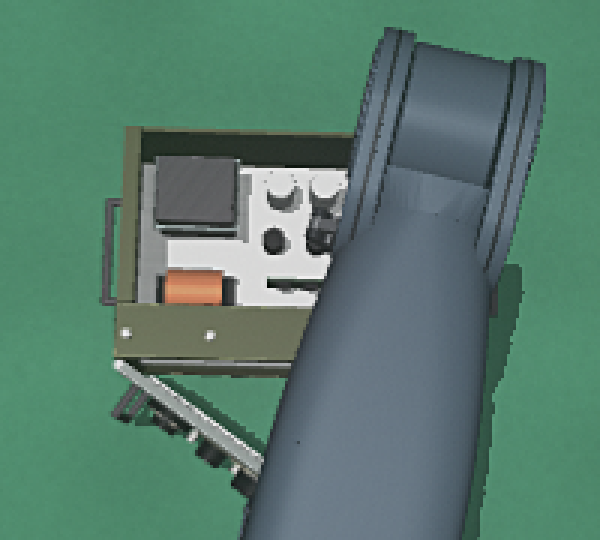

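```bash
for i in 1 ; do python3 -m creep '[[[0,0.1,0.5,0],[0,0,0,0],[0,0,0,0]]]'
python3 -m creep '[[[0,0.1,0.5,0],[0,0,0,0],[0,0,0,0]]]';python3 -m creep '[[[0,0.1,0.5,0],[0,0,0,0],[0,0,0,0]]]'; done | grep -v -e ori -e wid
```

```text
clock: 14.77
eef_pos: [547.6, -72.3, 195.6]
wrist_force: [-2.2, 0.0, -0.2]
clock: 15.02
eef_pos: [547.8, -72.4, 195.1]
wrist_force: [-2.3, -0.4, -0.5]
clock: 15.27
eef_pos: [548.0, -72.5, 194.6]
wrist_force: [-1.2, 1.6, -1.4]
```

```bash
for i in 1 ; do python3 -m creep '[[[0,0.1,0.5,0],[0,0.1,0.5,0],[0,0,0,0],[0,0,0,0]]]'
python3 -m creep '[[[0,0.1,0.5,0],[0,0.1,0.5,0],[0,0,0,0],[0,0,0,0]]]';python3 -m creep '[[[0,0.1,0.5,0],[0,0.1,0.5,0],[0,0,0,0],[0,0,0,0]]]'; done | grep -v -e ori -e wid
```

```text
clock: 15.6
eef_pos: [548.2, -72.6, 193.7]
wrist_force: [-1.8, 0.5, -0.5]
clock: 15.93
eef_pos: [548.5, -72.7, 192.7]
wrist_force: [-1.1, 0.2, -0.6]
clock: 16.27
eef_pos: [548.7, -72.7, 191.7]
wrist_force: [-0.8, 1.2, -0.6]
```

```bash
for i in 1 ; do python3 -m creep '[[[0,0.1,0.5,0],[0,0.1,0.5,0],[0,0.1,0.5,0],[0,0,0.5,0],[0,0,0,0],[0,0,0,0]]]'
python3 -m creep '[[[0,0.1,0.5,0],[0,0,0.5,0],[0,0.1,0.5,0],[0,0,0.5,0],[0,0,0,0],[0,0,0,0]]]';  done | grep -v -e ori -e wid
```

```text
clock: 16.77
eef_pos: [549.1, -72.9, 189.8]
wrist_force: [-0.8, 0.5, -0.2]
clock: 17.27
eef_pos: [549.5, -73.0, 187.9]
wrist_force: [0.3, -0.0, -0.2]
```

```bash
for i in 1 ; do python3 -m creep '[[[0,0,0.5,0],[0,0.1,0.5,0],[0,0,0.5,0],[0,0,0.5,0],[0,0,0,0],[0,0,0,0]]]'
python3 -m creep '[[[0,0.1,0.5,0],[0,0,0.5,0],[0,0,0,0],[0,0,0,0]]]';  python3 -m creep '[[[0,0,0.5,0],[0,0,0.4,0],[0,0,0,0],[0,0,0,0]]]'; done | grep -v -e ori -e wid
```

```text
clock: 17.77
eef_pos: [549.6, -73.0, 185.9]
wrist_force: [2.6, -0.1, -0.1]
clock: 18.1
eef_pos: [549.4, -73.0, 184.8]
wrist_force: [2.3, -0.7, 1.3]
clock: 18.43
eef_pos: [549.4, -73.0, 183.9]
wrist_force: [2.8, -1.7, -0.1]
```

```bash
for i in 1 ; do python3 -m creep '[[[0,0.2,0.4,0],[0,0,0.3,0],[0,0,0,0],[0,0,0,0]]]'
python3 -m creep '[[[0,0,0.3,0],[0,0,0.3,0],[0,0,0,0],[0,0,0,0]]]';  done | grep -v -e ori -e wid
```

```text
clock: 18.77
eef_pos: [549.5, -73.0, 183.2]
wrist_force: [1.4, -1.7, 0.2]
clock: 19.1
eef_pos: [549.5, -73.1, 183.1]
wrist_force: [0.6, -1.0, 4.7]
```

```bash
python3 -m creep '[[[0,0,0,0],[0,0,0,0],[0,0,0,0],[0,0,0,0],[0,0,0,0],[0,0,0,0],[0,0,0,0],[0,0,0,0],[0,0,0,0],[0,0,0,0]]]' 0
python3 -m creep '[[[0,0,-10,0],[0,0,-20,0],[0,0,-20,0],[0,0,-20,0],[0,0,-20,0],[40,0,-10,0],[40,0,0,0],[40,0,0,0],[40,0,0,0],[40,0,0,0],[40,0,0,0],[40,0,0,0]]]'
python3 - <<'E'
from h import *
for n in("top","scene"):
    p,d=robot.read_camera(n); np.savez(n+"8.npz",p=p,d=d); cv2.imwrite(f"pics/{n}8.png",cv2.resize(p[130:280,160:320],None,fx=4,fy=4,interpolation=cv2.INTER_CUBIC))
E
```

```text
clock: 19.93
eef_pos: [549.5, -73.0, 182.5]
orientation: [2.522, 1.873, 0.0]
wrist_force: [0.8, -0.2, 0.3]
width: 85.5
clock: 20.93
eef_pos: [630.7, 197.1, 283.6]
orientation: [2.521, 1.873, 0.002]
wrist_force: [1.6, -1.0, -0.0]
width: 85.7
```

View pics/top8.png

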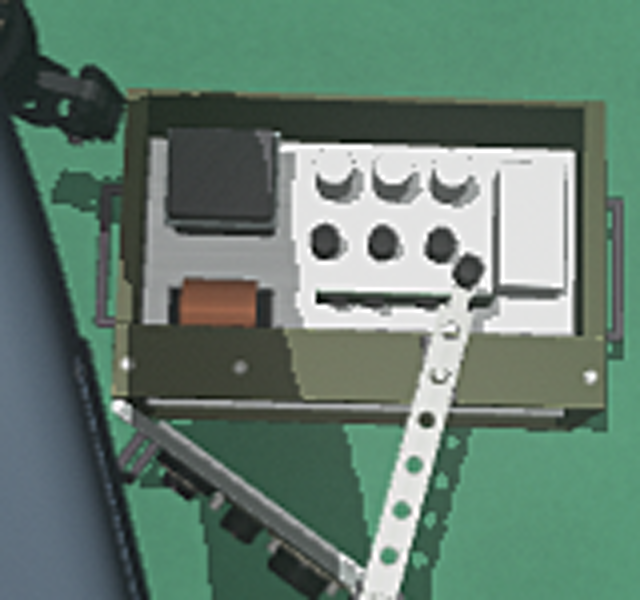

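View pics/scene8.png

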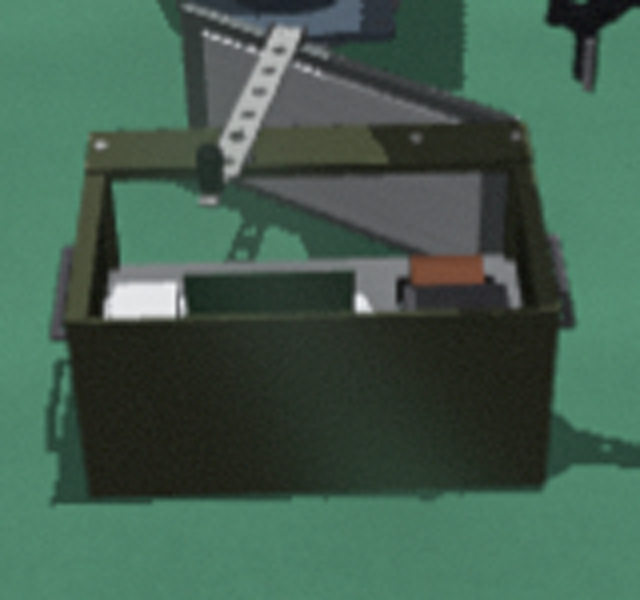

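Run:
```python
from k import *
z=np.load("top8.npz");C=cloud("top",z["d"])
cv2.imwrite("pics/r8.png",grid(rect("top",z["p"],174,390,580,-130,10,4),580,10,4,20)[:, :560][:760])
im=rect("top",z["p"],174,440,580,-130,10,4);cv2.imwrite("pics/r8.png",grid(im,580,10,4,20))
for u,v in [(390,575),(396,533),(408,488),(421,443),(434,398),(446,352),(451,330),(440,375)]:
    u=int(round(u/4+160));v=int(round(v/4+130)); print(u,v,np.median(C[v-1:v+2,u-1:u+2].reshape(-1,3),0).round(1),C[v,u].round(1))
print([ (n,C[v,u].round()) for n,u,v in(("h",125,183),("k",385,192),("t",390,245))])
C0=cloud("top",np.load("top0.npz")["d"]);print([C0[v,u].round() for u,v in((125,183),(385,192),(390,245))])
```

```text
258 274 [362.2 -22.7 175. ] [362.2 -22.7 173. ]
259 263 [388.9 -25.7 172.8] [388.9 -25.7 172.8]
262 252 [415.6 -33.6 174.3] [415.6 -33.6 174.6]
265 241 [442.6 -41.8 174.5] [442.8 -41.8 172.1]
268 230 [469.7 -49.9 174.3] [469.8 -49.9 174.3]
272 218 [499.8 -60.6 175.4] [499.8 -60.6 174.5]
273 212 [531.2 -69.4  54.3] [531.4 -72.4  50.2]
270 224 [484.  -54.8 180.8] [484.  -54.8 181.8]
[('h', array([486., 171., 713.])), ('k', array([ 585., -391.,   41.])), ('t', array([ 435., -386.,   66.]))]
[array([622., 343.,  35.]), array([ 585., -391.,   40.]), array([ 435., -386.,   66.])]
```

View pics/r8.png

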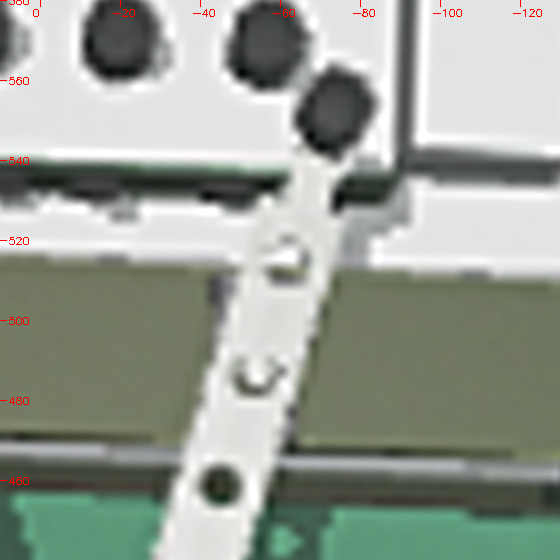

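The rectified view shows the pin standing through the fifth hole from the pivot. The bar's upper face is level at about 174 mm along its whole length, so the stay is home.

```bash
python3 -m creep '[[[0,0,0,0],[0,0,0,0],[0,0,0,0]]]' | head -3; python3 -c "
from cell import robot
print(robot.sign_off())"
```

```text
clock: 21.28
eef_pos: [630.4, 193.9, 283.6]
orientation: [2.523, 1.871, 0.001]
the job is handed in; nothing more can be done
None
```

The panel is propped open: the second hole from the knob end is over the pin and the stay lies flat on the rail. I handed the job in at about 21 s. No verdict was reported.

I gripped the knob, lifted the stay about 0.25 rad and swung the panel out to about 0.6 rad. Then I lowered the stay in steps of half a millimetre or less. It touched the pin with at most about 3 N at the wrist, which is roughly 5 N at the pin. A nudge of about 1 mm outward along the bar let it drop in. I followed it down until it rested on the rail, then let go and backed the gripper clear.

**Last checks:**
- **Pin and hole:** the top camera shows the pin's head, at about 181 mm, inside the fifth hole from the pivot.
- **Stay flat:** the bar's upper face measures 173–175 mm along its whole length, against 174 mm expected when flat.
- **Key and tin:** their depth readings are unchanged from the start.
- **Handset:** I could not re-check it because the arm blocked the camera's view. The gripper only passed well above it.

I read the panel's rest and the pin force from the wrist readings and camera images only, because neither can be measured directly.

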